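Clamp a stamp case in the sealing fixture

ROBOT

A 6-joint arm with a two-finger parallel gripper is mounted at the origin on the work surface. World frame = base frame: x ahead of the robot, y to its left, z up, the work surface at z = 0. Lengths are in mm, angles in rad, forces in N, time in s.
With the tool pointing down it reaches from about 300 to 950 mm from the base axis. Payload 3.1 kg.
Tool frame: the origin (TCP) lies on the centre line of the jaws, within the pads' length; the fingertips stand ahead of it and the grasp point (between the pads) lies 2 mm behind it (env.nose_length is the z of the fingertips in the tool frame, in mm); z points along the fingers, y is the line along which they close (so a half turn about z gives the same grasp; the last joint's range is limited). The gripper opens to 85 mm and grips with 20 to 120 N. Pads are 22 mm wide; open, the fingers measure 114 mm over their backs; the gripper's body (76 mm by 85 mm) begins 54 mm behind the grasp point. The pads swing forward as they close: fully open they stand 13 mm farther back than shut.
Start: joints at [1.191, 0.308, 1.634, -0, 1.2, -0.07], TCP at [190.569, 595.244, 248.272] pointing down, gripper open.
Joint ranges: [-3.06, 3.06], [-0.79, 1.96], [0.05, 2.63], [-1.19, 4.34], [0.05, 2.64], [-2.94, 2.94]. Speed limits (rad/s): [2.79, 2.79, 3.14, 3.14, 3.14, 3.14].

INTERFACE

Orientations are given as a unit quaternion [x, y, z, w].
In Python, from station import env, optics gives the robot as it stands.
- The arm moves only by the shell command python3 -m crank 'ROWS' [OPENING]. ROWS is JSON, a list of rows, each a list of 2 entries, a list of its own where there are three numbers: the shift along the tool's x, y, z in cm, then the turn about the tool's z in rad. In form: [[[dx, dy, dz], twist], ...]. A call has 1 to 12 rows; each row shifts and turns the commanded pose from where the row before left it, along the tool's axes as they then stand; what a row does not reach is not made up. A row lasts 1/8 s, in which the tool goes at most 62.5 mm and 10.7 degrees, less where a joint would pass 70% of its speed; a pose out of reach is approached as far as the arm can. A call with a gripper value outside its range is refused whole. OPENING is the opening, from -1 (shut) to 1 (fully open), set as the call begins (- or left out, the last holds). The fingers move at their own pace and stop on an object; the grip force is fixed at half the most. Time passes only in rows, so rows that do not move let the fingers close. It gives the time, the measured TCP pose, the force, the opening and the grip force at its end, in the units of the state.
- env.read_state(): the state, without advancing time (a new reading comes with each control period).
- optics.capture(name): name is "scene" or "side" or "wrist"; returns a dict with "pixels" (480x640x3 uint8, red, green, blue), "K" (3x3 intrinsics, pixels), "D" ([k1, k2, p1, p2, k3] as OpenCV has them; the pictures are not rectified), "R" (3x3) and "t" (3): a world point X has camera coordinates R X + t. Camera axes: x right, y down, z forward; pixel columns grow to the right and rows downward; lengths in mm; the calibration is good to about 2 mm. A picture is of the moment at which its call begins. There is no depth.
- env.finish_job(): hands the job in; it is judged then, once.
The state is a dict: "clock": time; "joint_positions": joint angles; "joint_vel": joint speeds; "effort": joint torques, N m; "tool_pos": TCP position; "ee_rot": TCP orientation; "wrist_force": force on the tool from outside, world axes, zero at the start; "torque": the same for the moment, N m; "finger_gap": finger opening in mm; "gripper_force": force on a finger pad.
Only numpy, scipy, OpenCV 4.12 (cv2) and the standard library are available. Lean on these libraries where they do the work, as an engineer would, in place of code of your own. Each camera call takes 0.05 s, during which the arm holds its last target. There are 200 camera calls.

TASK

Close the quick clamp on the clear stamp case by pushing only: with the outside of the fingers swing the metal strap over the case until it rests against the black stop block, and only then press the red cam lever all the way down so that the rubber foot holds the case. Do not pinch the strap or the lever, do not lean on the case with the fingers, leave the case in its nest and the other things on the desk where they are.

Things in the scene. Friction and masses are not known exactly. Their poses are not given: they have to be found in the camera images.
- clamp_base: Blue base plate of the clamp, fixed to the desk, 150 (x) x 210 (y) x 12 mm. Origin at the centre of its underside, on the desk. Its +y end carries the pivot post of the strap (at x 0, y +78 mm); in its middle a low aluminium frame (outside 114 x 89 mm, its top 18 mm above the desk) holds the case; at x 13.5 to 27.5, y -65 to -49 mm stands the black stop block (top 60 mm above the desk).
- strap (a joint): Angle of the metal strap about the vertical pivot, rad. 0 = home, across the case and against the stop block, pointing along the base's -y. Positive = swung out, turned clockwise seen from above: at 1.57 it points along the base's -x. Range 0 to 1.7. Stiff (about 1 N at the tip), stays where it is left.
- cam_lever (a joint): Angle of the red cam lever on top of the strap, rad. 0 = raised 57 degrees (1.0 rad) above the strap, leaning towards the pivot; 1.0 = fully down, level and flat above the strap, pointing at the pivot. Stiff all the way (about 3 to 4 N at its tip), stays where it is left. The foot comes down with it and meets the case in the last fifth of its travel.
- strap_pivot (a point): On the strap's pivot axis, at the strap's top face, 66 mm above the desk.
- strap_tip (a point): Centre of the strap's free end, half-way up, 54 mm above the desk, 138 mm from the pivot axis. The strap is a straight level bar 26 mm wide and 24 mm tall (42 to 66 mm above the desk); nothing stands on its outer 45 mm. Its long sides are steel plates: pushing on the one facing away from the stop block swings it home; pressing on both at once counts as pinching.
- lever_hinge (a point): Hinge axis of the cam lever, across the strap, 82 mm above the desk, 78 mm from the pivot axis.
- lever_tip (a point): Middle of the free end of the red lever, 85 mm from lever_hinge. The lever is a bar 18 mm wide and 10 mm thick (5 mm either side of this point); pressing on both of its side cheeks at once counts as pinching. It is about 153 mm above the desk when fully raised and 82 mm when fully down.
- foot: Black rubber foot under the strap, 24 mm across, 78 mm from the pivot axis; origin at the centre of its underside, 2 to 3 mm above the case when the lever is up.
- case: Clear stamp case lying loose in the frame of the base, 100 (x) x 75 (y) x 12 mm, origin at the centre of its underside, 12 mm above the desk.
- torch: Black torch standing upright, 40 mm across, 122 mm tall, origin under its centre.
- tape: Grey roll of tape lying flat, 76 mm across, 24 mm tall, origin under its centre.
- loupe: Dark steel loupe, 40 mm across, 40 mm tall, origin under its centre.
- spare_case: A spare clear case lying on the desk, 100 x 75 x 12 mm, origin under its centre.
- case_stack: A stack of three clear cases (one piece), 100 x 75 x 39 mm, origin under its centre.
- mouse: White computer mouse, 100 x 58 x 26 mm, origin under its centre.
- cleaner: Small blue bottle, 48 mm across, 120 mm tall, origin under its centre.
There are look-alikes about, which are no part of the job. What is shaped like the case but brown or yellow is not meant.

How it is judged (in metres and radians):
On the way, in this order (a step that is already met when the one before it is completed fails the run):
1. the strap is swung home against the stop block, the lever still up (value of joint strap below 0.06 rad and value of joint cam_lever below 0.5 rad), for 0.2 s.
2. the cam lever is fully down, the foot presses on the case (value of joint strap below 0.06 rad and value of joint cam_lever above 0.92 rad and contact force between foot and case above 3 N), for 0.2 s.
At the end, for the whole second after the job is handed in: The strap is within 0.06 rad of home, the cam lever beyond 0.92 of its 1.0 rad, the foot presses on the case with more than 3 N, and the case lies at rest within 6 mm of where it began (all of step 2 and distance of case from where it was at the start of the episode below 0.006 m and linear speed of case below 0.02 m/s); the robot touches nothing.
It fails at once if the lever is pressed down (beyond 0.5 rad) while the strap is not yet home (beyond 0.12 rad) (value of joint cam_lever above 0.5 rad and value of joint strap above 0.12 rad).
It fails at once if the strap or the lever is pinched: fingers press on both its sides at once ((contact force between the fingers and strap_c4 above 1.5 N and contact force between the fingers and strap_c5 above 1.5 N) or (contact force between the fingers and cam_lever_c2 above 1.5 N and contact force between the fingers and cam_lever_c3 above 1.5 N)).
It fails at once if the fingers lean on the case with more than 10 N (contact force between the fingers and case above 10 N).
It fails at once if the case is lifted or pushed out of its nest (moved more than 12 mm) (distance of case from where it was at the start of the episode above 0.012 m).
It fails at once if another thing on the desk is moved more than 30 mm (distance of any of torch, tape, loupe, spare_case, case_stack, mouse, cleaner from where it was at the start of the episode above 0.03 m).
It also fails if it takes over 53 s, if anything falls off the work surface, if the arm or the gripper's body presses on something with over 40 N, if the wrist force passes 120 N, or if a joint passes its speed limit or range.

## Working session

There is one attempt and no reset: what is moved stays moved. The work goes in short steps, Python scripts to look and compute and a shell command to move; the robot and the scene stay as the last step left them, time stands still between calls to the robot, and variables do not carry over. Pictures are saved under pics/ and viewed, at most 10 in all, crops included, and the job is handed in when it is done.

```bash
mkdir -p pics; ls
python3 - <<'E'
from station import env, optics
import cv2
for n in ("scene","side"):
    c=optics.capture(n); cv2.imwrite(f"pics/{n}0.png",c["pixels"][:,:,::-1])
    print(n,c["K"],c["D"],c["R"],c["t"])
print(env.read_state(),env.nose_length)
E
```

```text
pics
scene [[510.47856249   0.         320.13188923]
 [  0.         510.47856249 239.19716778]
 [  0.           0.           1.        ]] [0.00423198 0.         0.         0.         0.        ] [[-0.68085683  0.73229235 -0.01348676]
 [ 0.4010901   0.35738399 -0.84344734]
 [-0.61283008 -0.57967629 -0.53704254]] [ 386.73747149 -127.13869393 1620.72660511]
side [[525.51653116   0.         310.71245521]
 [  0.         525.51653116 241.11929002]
 [  0.           0.           1.        ]] [-0.15726153  0.          0.          0.          0.        ] [[ 0.68767056 -0.72600969 -0.00437371]
 [-0.47409407 -0.44447932 -0.76004799]
 [ 0.54985818  0.52473617 -0.64985223]] [-373.37848663  379.28124333 1095.71104935]
{'clock': 0.1, 'joint_positions': array([ 1.19133038e+00,  3.08947326e-01,  1.63507130e+00,  4.36156053e-06,
        1.19975380e+00, -6.97124967e-02]), 'joint_vel': array([-0.00054087, -0.00192792, -0.00175686,  0.00197367,  0.00303752,
       -0.00104299]), 'effort': array([-5.14328258e-04, -4.16402006e+01, -2.77641875e+01, -1.73934409e-04,
        4.02205231e-03,  9.41459689e-06]), 'tool_pos': array([190.27475693, 594.56205363, 247.13787058]), 'ee_rot': array([ 1.54258991e-01,  9.88029846e-01, -1.06206076e-03, -2.44704315e-04]), 'wrist_force': array([-0.11076599,  0.36606739, -0.56853782]), 'torque': array([-0.04428201, -0.03825513, -0.01906331]), 'gripper_force': 0.0, 'finger_gap': 85.41515958918431} 17.0
```

View pics/scene0.png

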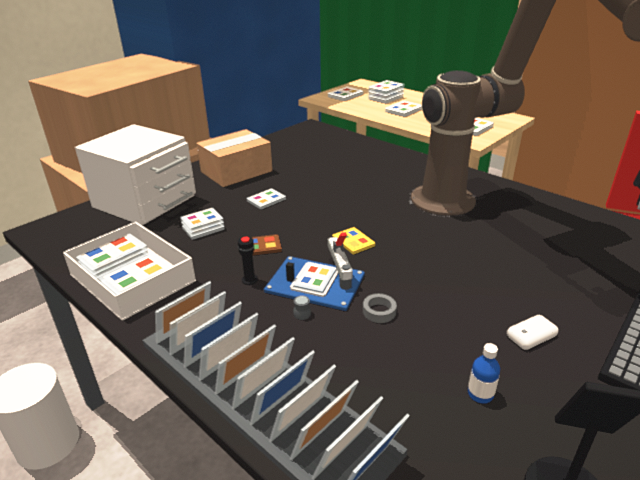

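View pics/side0.png

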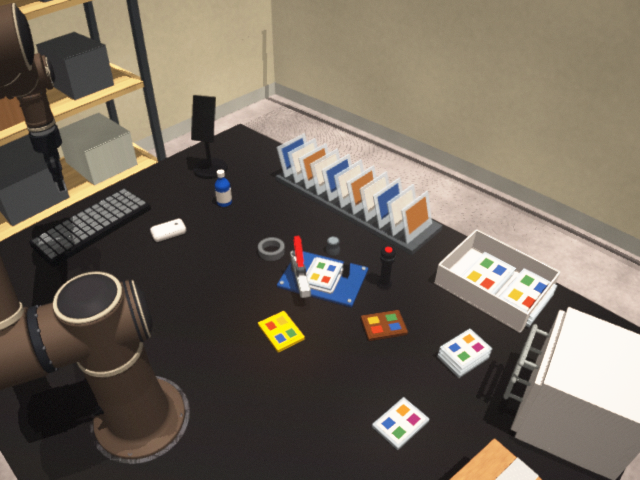

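The scene view shows the blue base at about (315,282), the strap with the red lever at (341,255) and the stop at (290,271). In the side view the base is at about (323,278) and the strap runs from (296,258) to (304,294). Case candidates (scene pixels):
- white case in the frame: (315,277)
- yellow: (353,239)
- brown: (265,244)
- spare: (266,198)
- stack: (202,222)
- tray cases: (125,262)

I choose the one in the frame on the blue base. Next come a close crop and the measurement.

```bash
cat > h.py <<'E'
import numpy as np, cv2
from station import env, optics
def ray(c,px):
    p=cv2.undistortPoints(np.array(px,float).reshape(-1,1,2),c["K"],np.array(c["D"]))[:,0]
    d=np.c_[p,np.ones(len(p))]@c["R"]; return -c["R"].T@c["t"],d
def plane(c,px,z):
    o,d=ray(c,px); return (o+d*((z-o[2])/d[:,2])[:,None])[:,:2]
def tri(c1,p1,c2,p2):
    A=[];b=[]
    for c,p in((c1,p1),(c2,p2)):
        o,d=ray(c,[p]); d=d[0]/np.linalg.norm(d[0]); P=np.eye(3)-np.outer(d,d); A.append(P); b.append(P@o)
    return np.linalg.lstsq(np.vstack(A),np.hstack(b),rcond=None)[0]
def proj(c,X):
    return cv2.projectPoints(np.array(X,float).reshape(-1,1,3),cv2.Rodrigues(c["R"])[0],c["t"],c["K"],np.array(c["D"]))[0][:,0]
E
python3 - <<'E'
from h import *
C={n:optics.capture(n) for n in("scene","side")}
crops=[]
for n,(u,v) in (("scene",(265,220)),("side",(265,220))):
    c=C[n]; im=c["pixels"]; hsv=cv2.cvtColor(im,cv2.COLOR_RGB2HSV)
    m=cv2.inRange(hsv,(100,120,50),(125,255,255)); roi=np.zeros_like(m); roi[245:312,258:375]=255; m&=roi
    pts=cv2.findNonZero(m)[:,0].astype(float); hull=plane(c,pts,12.).astype(np.float32)
    r=cv2.minAreaRect(hull); print(n,"base",r, cv2.boxPoints(r).round().tolist())
    red=cv2.inRange(hsv,(0,160,90),(6,255,255))|cv2.inRange(hsv,(174,160,90),(180,255,255)); roi[:]=0; roi[225:290,285:352]=255
    p=cv2.findNonZero(red&roi)[:,0]; print("red top",p[p[:,1].argmin()],"bottom",p[p[:,1].argmax()])
    crops.append(cv2.resize(im[v:v+100,u:u+110],None,fx=3.6,fy=5*.72,interpolation=cv2.INTER_CUBIC))
cv2.imwrite("pics/crop1.png",np.hstack(crops)[:,:,::-1])
E
```

```text
scene base ((592.6160888671875, 4.2506561279296875), (160.31773376464844, 212.34901428222656), 22.505043029785156) [[478.0, 72.0], [559.0, -125.0], [707.0, -63.0], [626.0, 133.0]]
red top [341 233] bottom [312 271]
side base ((585.8516845703125, -4.596923828125), (155.293212890625, 210.63552856445312), 22.519968032836914) [[474.0, 63.0], [554.0, -132.0], [698.0, -72.0], [617.0, 122.0]]
red top [297 235] bottom [327 282]
```

View pics/crop1.png

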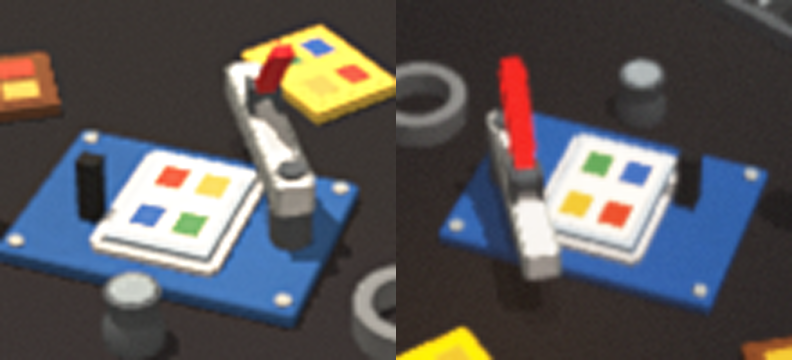

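The crop confirms the choice: the white case lies in the frame, the pivot post is on the scene-right end, and the strap is swung out towards the robot (tip at scene ≈(331,240), side ≈(305,293)) with the lever up. Now I work out the numbers.

Run:
```python
from h import *
S=optics.capture("scene");D=optics.capture("side")
print("pivot plane",plane(S,[(265+291/3.6,220+168/3.6)],66),plane(D,[(265+(500-396)/3.6,220+118/3.6)],66))
print("tip top", plane(S,[(265+240/3.6,220+68/3.6)],66), plane(D,[(265+(540-396)/3.6,220+252/3.6)],66))
print("levertip",tri(S,(341+2.,234.),D,(265+(513-396)/3.6,220+60/3.6)))
for n,c,p in (("stop",S,(265+90/3.6,220+156/3.6)),("stop",D,(265+(690-396)/3.6,220+158/3.6))): print(n,plane(c,[p],60))
things={"tape":((380,302),(271,243),24),"loupe":((302,301),(333,240),40),"torch":((246,241),(388,250),122)}
for k,(a,b,z) in things.items(): print(k,plane(S,[a],z),plane(D,[b],z))
```

```text
pivot plane [[554.06140331  71.05626745]] [[557.9326787   75.49652367]]
tip top [[485.28565412 -35.33222944]] [[478.94223955 -41.62980107]]
levertip [545.41523681  50.65099054 144.1634057 ]
stop [[626.75583462 -43.38765199]]
stop [[626.12638881 -51.21547429]]
tape [[562.05287651 180.4578404 ]] [[575.51423768 186.37397099]]
loupe [[691.58284786  60.3107999 ]] [[691.68365811  54.23456215]]
torch [[ 691.80749722 -120.86617412]] [[ 684.24308391 -135.55326915]]
```

```bash
python3 -m crank '[[[0,0,0],-0.1748],[[0,0,0],-0.1748],[[0,0,0],-0.1748],[[0,0,0],-0.1748],[[0,0,0],0],[[0,0,0],0]]' -1
cat >> h.py <<'E'
from scipy.spatial.transform import Rotation as Ro
P=np.array([558,72.]); yaw=np.deg2rad(22.5); B=np.array([[np.cos(yaw),-np.sin(yaw)],[np.sin(yaw),np.cos(yaw)]])
def go(xy,tipz,pivot=True):
    s=env.read_state(); R=Ro.from_quat(s["ee_rot"]).as_matrix(); t=np.array(s["tool_pos"])
    w=P+B@np.array(xy,float) if pivot else np.array(xy,float)
    print("tool in pivot frame",(B.T@(t[:2]-P)).round(1),"tip z",round(t[2]-env.nose_length,1),"x-axis deg",np.degrees(np.arctan2(R[1,0],R[0,0])).round(1),"gap",round(s["finger_gap"],1),"F",s["wrist_force"].round(1),"t",s["clock"])
    print("target",w.round(1),"shift cm",(R.T@(np.r_[w,tipz+env.nose_length]-t)/10).round(2))
E
python3 -c "
from h import *
go((-142.7,-13),200)"
```

```text
clock: 1.05
tool_pos: [190.6, 595.2, 248.2]
ee_rot: [-0.192, 0.981, -0.0, 0.0]
wrist_force: [-0.2, 0.8, 0.1]
finger_gap: -0.1
gripper_force: 0.0
tool in pivot frame [-139.2  624. ] tip z 231.2 x-axis deg -157.8 gap -0.1 F [-0.2  0.8  0.1] t 1.05
target [431.1   5.4] shift cm [-2.00e-02 -6.37e+01  3.13e+00]
```

```bash
python3 -m crank '[[[0,-3,0],0],[[0,-5.5,0],0],[[0,-5.5,0],0],[[0,-5.5,0],0],[[0,-5.5,0],0],[[0,-5.5,0],0],[[0,-5.5,0],0],[[0,-5.5,0],0],[[0,-5.5,0],0],[[0,-5.5,0],0],[[0,-5.5,0],0],[[0,-5.7,0],0]]' >/dev/null
python3 -m crank '[[[0,0,0],0],[[0,0,0],0]]'
python3 -c "
from h import *
go((-142.7,-13),50)"
```

```text
clock: 2.8
tool_pos: [432.0, 6.0, 248.1]
ee_rot: [-0.192, 0.981, 0.0, -0.0]
wrist_force: [0.1, -0.5, -0.3]
finger_gap: 0.2
gripper_force: 0.0
tool in pivot frame [-141.6  -12.8] tip z 231.1 x-axis deg -157.8 gap 0.2 F [ 0.1 -0.5 -0.3] t 2.8
target [431.1   5.4] shift cm [ 0.1  -0.04 18.11]
```

```bash
python3 -m crank '[[[0,0,3],0],[[0,0,4],0],[[0,0,4],0],[[0,0,3],0],[[0,0,2.5],0],[[0,0,1.6],0],[[0,0,0],0],[[0,0,0],0]]'
python3 - <<'E'
from h import *
cr=[]
for n in("scene","side"):
    c=optics.capture(n)["pixels"]; cr.append(cv2.resize(c[180:310,240:370],(400,400),interpolation=cv2.INTER_CUBIC))
cv2.imwrite("pics/c2.png",np.hstack(cr)[:,:,::-1])
E
```

```text
clock: 3.8
tool_pos: [432.7, 6.8, 67.9]
ee_rot: [-0.194, 0.981, -0.0, 0.0]
wrist_force: [0.6, 0.2, 0.7]
finger_gap: 0.1
gripper_force: 0.0
```

View pics/c2.png

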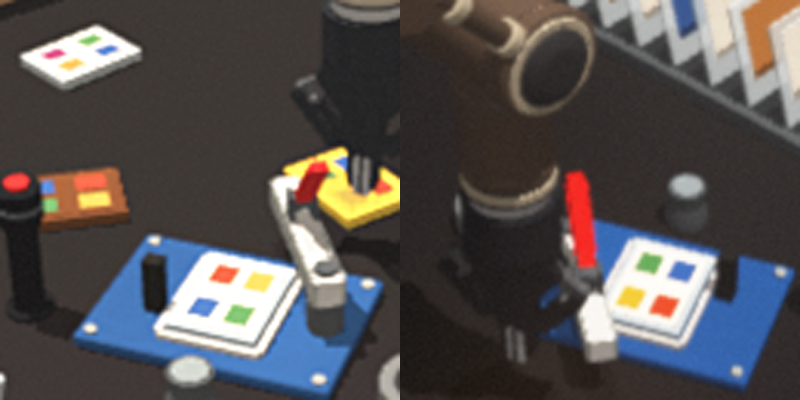

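The fingers (scene crop ≈(365,180)) stand on the robot side of the strap, which is the face away from the stop, and are clear of the lever. I start the push.

```bash
python3 -m crank '[[[-0.9,-1.4,0],0],[[-0.9,-1.4,0],0],[[-0.5,-1,0],0],[[-0.5,-1,0],0],[[-0.5,-0.9,0],0],[[-0.7,-0.8,0],0],[[-0.7,-0.8,0],0],[[-0.7,-0.8,0],0],[[0,0,0],0]]'
python3 -c "
from h import *
go((-57.3,-114),50)
cr=[]
for n in('scene','side'):
    c=optics.capture(n)['pixels']; cr.append(cv2.resize(c[180:310,240:370],(400,400),interpolation=cv2.INTER_CUBIC))
cv2.imwrite('pics/c3.png',np.hstack(cr)[:,:,::-1])"
```

```text
clock: 5.03
tool_pos: [514.5, -49.1, 67.5]
ee_rot: [-0.193, 0.981, -0.0, 0.001]
wrist_force: [0.1, -0.2, 0.2]
finger_gap: 0.1
gripper_force: 0.0
tool in pivot frame [-86.5 -95.2] tip z 50.5 x-axis deg -157.7 gap 0.1 F [ 0.1 -0.2  0.2] t 5.025
target [548.7 -55.3] shift cm [-2.93 -1.87  0.06]
```

View pics/c3.png

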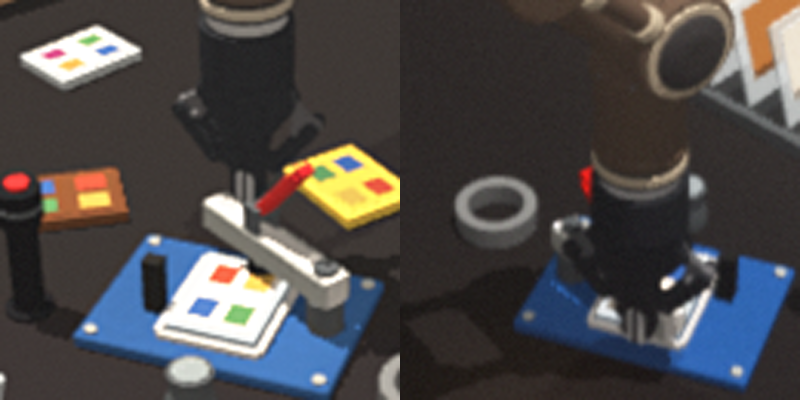

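Strap is swinging (about half-way, θ≈0.5), with the lever still up and the case in its nest. I continue, pushing slightly farther out so the knuckles stay clear of the lever.

```bash
python3 -m crank '[[[-0.75,-0.6,0],0],[[-0.75,-0.6,0],0],[[-0.75,-0.55,0],0],[[-0.75,-0.55,0],0],[[-0.8,-0.25,0],0],[[-0.8,-0.25,0],0],[[-0.6,-0.2,0],0],[[-0.4,-0.2,0],0],[[-0.3,0,0],0],[[-0.2,0,0],0],[[0,0,0],0]]'
python3 -c "
from h import *
go((-22,-128),50)"
```

```text
clock: 6.5
tool_pos: [582.1, -54.9, 67.5]
ee_rot: [-0.193, 0.981, -0.0, 0.0]
wrist_force: [0.4, -0.3, -0.7]
finger_gap: 0.0
gripper_force: 0.0
tool in pivot frame [ -26.3 -126.5] tip z 50.5 x-axis deg -157.7 gap 0.0 F [ 0.4 -0.3 -0.7] t 6.5
target [586.7 -54.7] shift cm [-0.43 -0.15  0.05]
```

```bash
for i in 1 2 3 4; do :; done; python3 -m crank '[[[-0.2,0,0],0],[[-0.1,0,0],0],[[0,0,0],0]]' | grep -E "pos|force"; python3 -m crank '[[[-0.2,0,0],0],[[0,0,0],0]]'| grep -E "pos|force"
python3 -c "
from h import *
go((-22,-128),50)
S=optics.capture('scene');D=optics.capture('side')
cr=[]
for c in(S,D):
    cr.append(cv2.resize(c['pixels'][200:310,250:360],(400,400),interpolation=cv2.INTER_CUBIC))
cv2.imwrite('pics/c4.png',np.hstack(cr)[:,:,::-1])"
```

```text
tool_pos: [584.6, -53.8, 67.3]
wrist_force: [0.4, 0.1, -0.4]
gripper_force: 0.2
tool_pos: [585.2, -53.4, 67.2]
wrist_force: [-3.9, -1.7, 4.2]
gripper_force: 2.6
tool in pivot frame [ -22.9 -126.3] tip z 50.2 x-axis deg -157.7 gap -0.0 F [-3.9 -1.7  4.2] t 7.125
target [586.7 -54.7] shift cm [-0.09 -0.17  0.02]
```

View pics/c4.png

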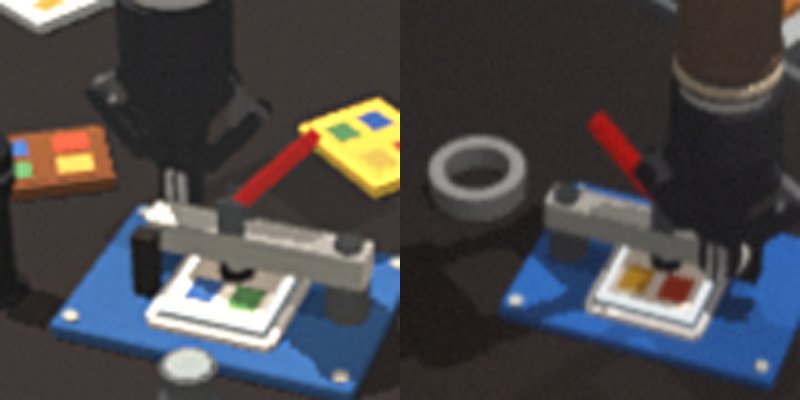

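The strap lies along the base against the stop block (scene crop (150,240)), with the lever still up. The reaction force has appeared and motion has stalled, so I press 2 mm more to seat it, then retreat and rise.

```bash
python3 -m crank '[[[-0.2,0,0],0],[[0,0,0],0],[[0,0,0],0]]' | grep -E "pos|force"; python3 -m crank '[[[1,0,0],0],[[1.5,0,0],0],[[1,0,0],0],[[0,0,-3],0],[[0,0,-4],0],[[0,0,-4],0],[[0,0,-2],0],[[0,0,0],0],[[0,0,0],0]]'
python3 -c "
from h import *
go((0,-66),172)"
```

```text
tool_pos: [585.3, -53.4, 67.2]
wrist_force: [-7.1, -5.8, 7.3]
gripper_force: 4.8
clock: 8.72
tool_pos: [554.8, -65.4, 196.1]
ee_rot: [-0.193, 0.981, 0.0, -0.001]
wrist_force: [-0.1, -0.2, 0.3]
finger_gap: 0.1
gripper_force: 0.0
tool in pivot frame [ -55.6 -125.7] tip z 179.1 x-axis deg -157.7 gap 0.1 F [-0.1 -0.2  0.3] t 8.725
target [583.3  11. ] shift cm [-5.54  5.99  0.71]
```

```bash
python3 -c "
from h import *
cr=[]
for n in('scene','side'):
    cr.append(cv2.resize(optics.capture(n)['pixels'][210:310,255:355],(400,400),interpolation=cv2.INTER_CUBIC))
cv2.imwrite('pics/c5.png',np.hstack(cr)[:,:,::-1])"
python3 -m crank '[[[-1.5,1.2,0],0],[[-2.5,2.4,0.2],0],[[-1.5,2.4,0.3],0],[[0,0,0.2],0],[[0,0,0],0],[[0,0,0],0]]'
python3 -c "
from h import *
go((0,-64),160)"
```

```text
clock: 9.57
tool_pos: [583.8, 10.3, 190.1]
ee_rot: [-0.193, 0.981, -0.0, -0.0]
wrist_force: [-0.2, 0.1, -0.2]
finger_gap: -0.3
gripper_force: 0.0
tool in pivot frame [  0.2 -66.9] tip z 173.1 x-axis deg -157.7 gap -0.3 F [-0.2  0.1 -0.2] t 9.575
target [582.5  12.9] shift cm [0.02 0.29 1.31]
```

View pics/c5.png

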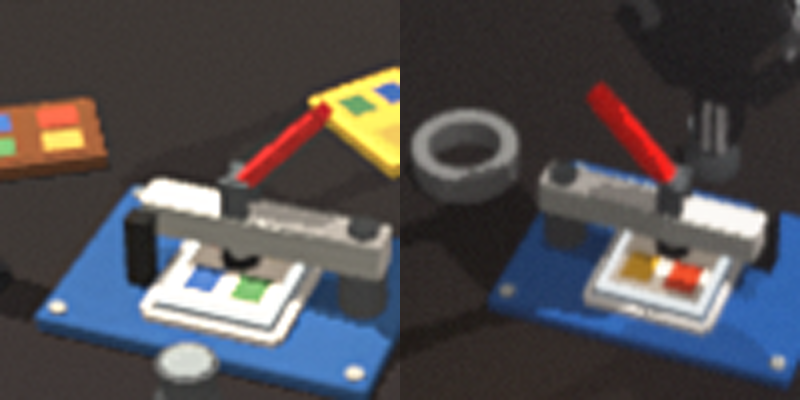

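Strap is home: it touches the stop in both crops, and the lever is up with its tip at scene (336,238), side (304,233). I triangulate the tip, then press.

```bash
python3 -c "
from h import *
S=optics.capture('scene');D=optics.capture('side')
for a,b in (((255+325/4,210+113/4),(255+199/4,210+92/4)),((255+242/4,210+180/4),(255+275/4,210+176/4))):
    X=tri(S,a,D,b); print(X.round(1),(B.T@(X[:2]-P)).round(1))
"
python3 -m crank '[[[0,0.3,0.8],0],[[0,0.3,0.8],0],[[0,0.2,0.6],0],[[0,0,0],0],[[0,0,0],0]]'
python3 -c "
from h import *
go((0,-56),148)"
```

```text
[568.8  49.1 142.9] [  1.2 -25.3]
[589.6   1.9  86. ] [  2.4 -76.9]
clock: 10.3
tool_pos: [581.0, 18.3, 168.3]
ee_rot: [-0.194, 0.981, -0.0, 0.0]
wrist_force: [0.5, 0.4, 0.6]
finger_gap: 0.1
gripper_force: 0.0
tool in pivot frame [  0.7 -58.4] tip z 151.3 x-axis deg -157.7 gap 0.1 F [0.5 0.4 0.6] t 10.3
target [579.4  20.3] shift cm [0.07 0.24 0.33]
```

```bash
python3 -m crank '[[[0,0.25,0.35],0],[[0,0.6,0.4],0],[[0,0.6,0.45],0],[[0,0.5,0.55],0],[[0,0.5,0.55],0],[[0,0,0],0]]'|grep -E "pos|force"
python3 -m crank '[[[0,0.4,0.6],0],[[0,0.4,0.65],0],[[0,0,0],0]]'|grep -E "pos|force"
python3 -c "
from h import *
go((0,-20),102)
cr=[]
for n in('scene','side'):
    cr.append(cv2.resize(optics.capture(n)['pixels'][210:310,255:355],(400,400),interpolation=cv2.INTER_CUBIC))
cv2.imwrite('pics/c6.png',np.hstack(cr)[:,:,::-1])"
```

```text
tool_pos: [571.5, 41.5, 145.0]
wrist_force: [-0.3, -0.8, 0.6]
gripper_force: 0.1
tool_pos: [568.1, 48.6, 131.9]
wrist_force: [-0.1, 0.2, 0.1]
gripper_force: 0.1
tool in pivot frame [  0.4 -25.4] tip z 114.9 x-axis deg -157.7 gap -0.0 F [-0.1  0.2  0.1] t 11.425
target [565.7  53.5] shift cm [0.04 0.54 1.29]
```

View pics/c6.png

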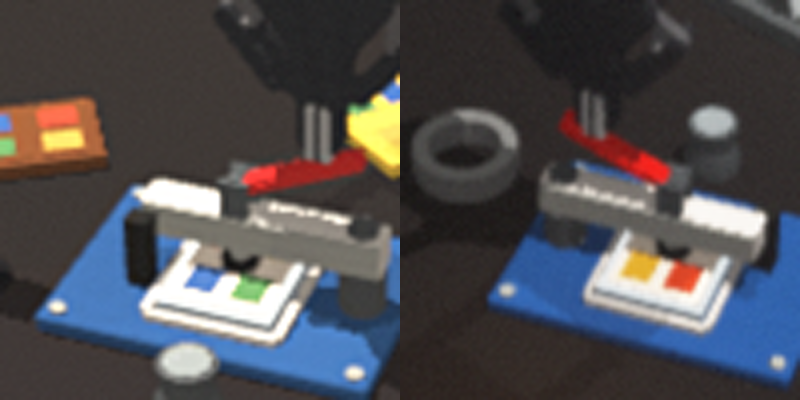

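The lever is about half-way down under the fingers, and the strap is still against the stop. I continue down, moving a little farther outward for leverage.

```bash
python3 -m crank '[[[0,0.5,0.6],0],[[0,0.4,0.6],0],[[0,0.3,0.6],0],[[0,0.1,0.5],0],[[0,0,0.3],0],[[0,0,0],0]]'|grep -E "pos|force"
python3 -m crank '[[[0,0,0.2],0],[[0,0,0.1],0],[[0,0,0],0]]'|grep -E "pos|force"
python3 -c "
from h import *
go((0,-12),87)"
```

```text
tool_pos: [563.5, 60.7, 106.5]
wrist_force: [1.9, -0.6, 1.7]
gripper_force: 0.9
tool_pos: [563.5, 60.9, 104.1]
wrist_force: [-0.3, 0.5, 5.0]
gripper_force: 2.5
tool in pivot frame [  0.8 -12.4] tip z 87.1 x-axis deg -157.7 gap 0.1 F [-0.3  0.5  5. ] t 12.65
target [562.6  60.9] shift cm [0.08 0.04 0.01]
```

Keep pressing until it stalls.

```bash
for k in 1; do python3 -m crank '[[[0,0,0.2],0],[[0,0,0],0],[[0,0,0],0]]'|grep -E "pos|force"; python3 -m crank '[[[0,0,0.3],0],[[0,0,0],0],[[0,0,0],0]]'|grep -E "pos|force";  python3 -m crank '[[[0,0,0.4],0],[[0,0,0],0],[[0,0,0],0]]'|grep -E "pos|force"; done
```

```text
tool_pos: [563.6, 60.9, 103.6]
wrist_force: [-3.5, 1.4, 13.8]
gripper_force: 6.7
tool_pos: [563.8, 61.0, 103.1]
wrist_force: [-8.3, 0.8, 25.8]
gripper_force: 13.2
tool_pos: [564.1, 61.1, 102.4]
wrist_force: [-14.8, 1.3, 43.8]
gripper_force: 21.9
```

Firmly on its end stop (stiff, 44 N, tip z ≈ 86). I lift off and check.

```bash
python3 -m crank '[[[0,0,-1.2],0],[[0,0,-2],0],[[0,0,-4],0],[[0,0,-5],0],[[3,0,-2],0],[[5,0,0],0],[[5,0,0],0],[[0,0,0],0],[[0,0,0],0]]'
python3 -c "
from h import *
cr=[]
for n in('scene','side'):
    cr.append(cv2.resize(optics.capture(n)['pixels'][210:310,255:355],(400,400),interpolation=cv2.INTER_CUBIC))
cv2.imwrite('pics/c7.png',np.hstack(cr)[:,:,::-1])"
```

```text
clock: 14.9
tool_pos: [443.3, 11.1, 236.4]
ee_rot: [-0.193, 0.981, 0.0, 0.0]
wrist_force: [0.0, 0.8, 0.6]
finger_gap: 0.1
gripper_force: 0.0
```

View pics/c7.png

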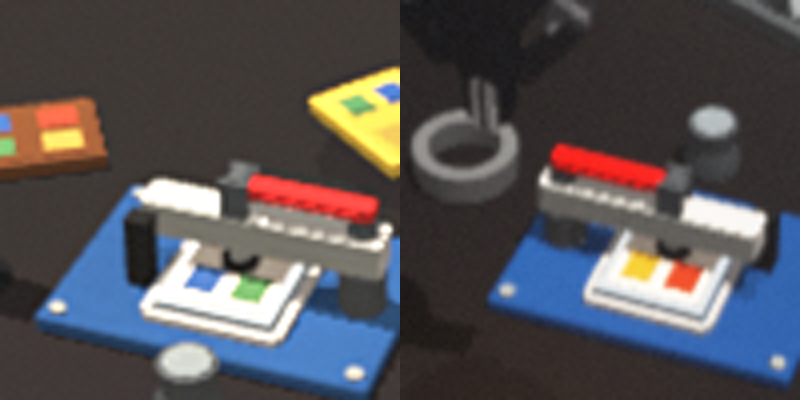

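The lever lies level along the strap (scene crop (315,198)), the strap is against the stop, the case is in its nest, and the robot is clear.

```bash
python3 -c "
from station import env
print(env.finish_job())"
```

```text
the job is handed in; nothing more can be done
None
```

I handed the job in at about 15 s: the strap is home against the stop block and the red lever is fully down. The case is still in its nest and the arm is clear, but hand-in returned no verdict and I had no direct reading of the foot's force on the case.

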